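# Tip the spacer disc out from under the guard and set it in the V stop

### The job

The steel spacer disc lies under the wire guard of the tilting tray. Lift the tray by its black ball knob until the disc slides down into the open corner, then let the tray down gently until it lies level again. Pick the disc out of that corner, lay it flat on the fixture block and push it fully home against both cheeks of the V stop; let go, and leave the other things on the bench alone.

Things in the scene. Friction and masses are not known exactly. Their poses are not given: they have to be found in the camera images.
- tray_hinge (a point): Fixed point on the tilting tray's hinge line, right under its open corner, 20 mm above the bench. Axes: x level along the tray's diagonal from the open corner to the ball knob, y the hinge line, z up. The stand that carries the hinge never moves and lies wholly below the tray floor.
- tray (a joint): Tilt of the tray (rad): 0 level on its rest, grows as the knob is lifted, stop at 0.7. Takes 3 to 4 N at the knob; falls back if let go. The tilt at which the disc starts to slide (about 0.17 to 0.27), and the tilt that brings it along a wall all the way into the corner (up to 0.55), depend on an unknown friction. On the level tray the disc stays put.
- tray_knob (a point): Centre of the black ball knob, 28 mm diameter, on a 10 mm post at the tray corner opposite the open one; tilts with the tray, axes as tray_corner. With the tray level it is 250 mm from the hinge line along x and 55 mm above it (45 mm above the tray floor).
- tray_corner (a point): Where the disc's centre (half-way up) is when it lies in the open corner; tilts with the tray: 34 mm from the hinge line along x and 13 mm above it when level. x along the diagonal to the knob, z normal to the floor. The tip of the corner is cut away: a gap 26 mm wide across the diagonal lets a finger down outside the disc; the other finger comes down on bare floor on the knob side.
- guard_edge (a point): Middle of the guard's edge on the tray, 94 mm from the hinge line along x. The tray is a 165 mm square aluminium pan, floor top 10 mm above the hinge line (30 mm above the bench), with 4 mm walls 16 mm high at 45 degrees either side of the diagonal. From this edge to the knob, 3 mm steel bars along x at 16 mm pitch cover it, 12 mm above the floor.
- disc_center (a point): Centre (half-way up) of the loose plain dark steel spacer disc, 48 mm diameter, 6 mm thick, about 85 g, z along its axis; starts under the guard bars.
- vee_home (a point): Where the disc's centre (half-way up) must be when home in the V stop, on the fixed fixture block. Axes: x into the V (the way to push), z up. The V is two steel cheeks 18 mm long, 10 mm thick, 12 mm high, at 45 degrees either side of x, their faces 24 mm from this point. They lie at least 14 mm ahead of this point and within 29 mm sideways of it: beside the disc is free.
- block_top (a point): Point of the fixture block's flat steel top right below vee_home (3 mm lower), 30 mm above the bench. The top reaches from 72 mm before this point to 48 mm behind it in x and 50 mm either side in y.
- pen: Bystander: marker pen, 135 mm long, 17 mm thick; origin under its middle.
- tube: Bystander: offcut of square steel tube 50 x 30 x 30 mm; origin at the centre of its underside.
- nut: Bystander: dark hexagon nut 30 mm wide, 13 mm high; origin at the centre of its underside.
- tin: Bystander: grey tin, 70 mm diameter, 90 mm high; origin at the centre of its underside.
- wrench: Bystander: steel wrench 180 mm long; origin under its middle.
- coupon: Bystander: copper backing bar 100 x 50 x 8 mm; origin at the centre of its underside.

How it is judged (in metres and radians):
On the way, in this order (a step that is already met when the one before it is completed fails the run):
1. with the tray tipped up, the disc has slid into its open corner (value of joint tray above 0.1 rad and distance between disc_center and tray_corner below 0.008 m), for 0.2 s.
2. the tray is level again with the disc still in the open corner (value of joint tray below 0.03 rad and distance between disc_center and tray_corner below 0.012 m), for 0.2 s.
At the end, for the whole second after the job is handed in: The disc lies flat (within 0.06 rad) and at rest on the fixture block, its centre within 3.5 mm of its home against both cheeks of the V stop and within 2.5 mm of resting height, and the tray is level (below 0.03 rad) (horizontal distance between disc_center and vee_home below 0.0035 m and z of disc_center in the frame of vee_home between -0.0025 and 0.0025 m and angle between the z axis of disc_center and the z axis of vee_home, either way round below 0.06 rad and linear speed of disc below 0.01 m/s and value of joint tray below 0.03 rad); the robot touches nothing.
It fails at once if the tray is dropped (it falls faster than 1.5 rad/s) (velocity of joint tray below -1.5 rad/s).
It fails at once if a bystander is moved by more than 25 mm (distance of any of pen, tube, nut, tin, wrench, coupon from where it was at the start of the episode above 0.025 m).
It also fails if it takes over 67 s, if anything falls off the work surface, if the arm or the gripper's body presses on something with over 40 N, if the wrist force passes 120 N, or if a joint passes its speed limit or range.

### The arm

A 6-joint arm with a two-finger parallel gripper is mounted at the origin on the work surface. World frame = base frame: x ahead of the robot, y to its left, z up, the work surface at z = 0. Lengths are in mm, angles in rad, forces in N, time in s.
With the tool pointing down it reaches from about 250 to 775 mm from the base axis. Payload 4 kg.
Tool frame: the origin (TCP) lies on the centre line of the jaws, within the pads' length; the fingertips stand 8 mm ahead of it and the grasp point (between the pads) lies 11 mm behind it (tips_ahead is the z of the fingertips in the tool frame, in mm); z points along the fingers, x is the direction in which the jaws open and shut, and the axes are right-handed (so a half turn about z gives the same grasp; the last joint's range is limited). The gripper opens to 94 mm and grips with 3 to 60 N. Pads are 16 mm wide; open, the fingers measure 119 mm over their backs; the gripper's body (75 mm by 177 mm) begins 78 mm behind the grasp point.
Start: joints at [-1.427, 0.087, 1.371, -0, 1.684, -0.103], TCP at [134.362, -533.354, 213.506] pointing down, gripper open.
Joint ranges: [-3.1, 3.1], [-0.76, 2.03], [0.27, 2.55], [-1.08, 4.22], [0.17, 2.65], [-2.57, 2.57]. Speed limits (rad/s): [2.79, 2.79, 3.14, 3.14, 3.14, 3.14].

### API

Orientations are given as a unit quaternion [w, x, y, z].
In Python, from rig import movep, move_straight, movej, ungrasp, clamp, sleep, ik, sense, get_image, camera_model, Unreachable, finish_job, trace, spot_point, tips_ahead gives the robot as it stands. The module is installed in compiled form; this text tells all that it offers. Calls block until the motion is done:
- movep(position, orientation): joint-space move of the TCP to a pose.
- move_straight(position, ori=None, max_speed=150, force_limit=None): straight line of the TCP; ori=None keeps the orientation; max_speed is the mean speed in mm/s. With force_limit (N) it stops when the force on the tool has changed by that much, and returns True; else False.
- movej(angles): joint-space move.
- ungrasp() and clamp(grip_force=None): open the fingers fully, or close them until they stop; grip_force is the grip in N (None keeps the last).
- sleep(seconds).
- ik(position, orientation): joint angles nearest the present ones, or None.
- sense(): the state.
- get_image(name): name is "side" or "top" or "wrist"; returns the picture (420x560x3 uint8, red, green, blue); there is no depth.
- camera_model(name): a dict with "fx", "fy", "cx", "cy" (pixels), "k1" (the pictures are not rectified: a ray, as slopes to the right and down, at radius r is drawn at 1 + k1 r^2 times it, then the intrinsics apply), "cam_to_world" (4x4, takes a point from camera to world coordinates); the wrist camera has in their place "mount" (4x4, takes a point from camera to tool coordinates, whose origin is the TCP and whose axes are the tool frame's). Camera axes: x right, y up, looking along -z (the intrinsics and any distortion apply to the point x, -y, -z); pixel columns grow to the right and rows downward; lengths in mm; the calibration is good to about 2 mm. A picture is of the moment at which its call begins: read the wrist's pose just before it. camera_model takes no time and is no camera call.
A pose or a line that the arm cannot do raises Unreachable and nothing moves.
- finish_job(): hands the job in, once; it reports no verdict.
Trained networks look in the newest picture that a camera, given by its name, has taken for a name from the list of things; names that differ only in an ending like _2 or _b are one class to them, and where a whole thing is asked for, a point or a joint stands for the part that bears it (a point fixed in the world has none). Each returns a list of dicts, best first, with "score" (0 to 1); they miss things now and then, are a little off and sometimes report something else, mostly with a low value. They report only what shows in the picture. A call takes as long as a camera call.
- trace(label, camera): "pixels" (420x560 bool, what is visible of it) and "uv" ([column, row] in pixels, amid what is visible of it).
- spot_point(label, camera): "uv" ([column, row] in pixels: a listed point, or the origin of a listed thing).
The state is a dict: "clock": time; "joints": joint angles; "joint_vel": joint speeds; "tau": joint torques, N m; "position": TCP position; "ee_rot": TCP orientation; "force": force on the tool from outside, world axes, zero at the start; "wrist_torque": the same for the moment, N m; "opening": finger opening in mm.
Only numpy, scipy, OpenCV 4.12 (cv2) and the standard library are available. Lean on these libraries where they do the work, as an engineer would, in place of code of your own. Each camera call takes 0.05 s, during which the arm holds its last target. There are 200 camera calls.

## Working session

There is one attempt and no reset: what is moved stays moved. The work goes in short steps, each a Python script; the robot and the scene stay as the last script left them, time stands still between calls to the robot, and variables do not carry over. Pictures are saved under pics/ and viewed, on a budget of 10 in all, crops included, one or two more only if the job needs it, and the job is handed in when it is done.

```bash
mkdir -p pics
cat > h.py <<'E'
from rig import *
import numpy as np, cv2
from scipy.spatial.transform import Rotation as R
def quat(m):
    q=R.from_matrix(m).as_quat(); return [q[3],q[0],q[1],q[2]]
def rot(q): return R.from_quat([q[1],q[2],q[3],q[0]]).as_matrix()
def cam(name,s=None):
    m=camera_model(name)
    if name=='wrist':
        s=s or sense(); T=np.eye(4); T[:3,:3]=rot(s['ee_rot']); T[:3,3]=s['position']; W=T@np.array(m['mount'])
    else: W=np.array(m['cam_to_world'])
    return m,W
def ray(uv,mw):
    m,W=mw; d=np.array([(uv[0]-m['cx'])/m['fx'],(uv[1]-m['cy'])/m['fy']]); p=d.copy()
    for _ in range(30): p=d/(1+m['k1']*(p@p))
    return W[:3,3],W[:3,:3]@np.array([p[0],-p[1],-1])
def onz(uv,mw,z):
    o,d=ray(uv,mw); return o+d*(z-o[2])/d[2]
def proj(P,mw):
    m,W=mw; c=np.linalg.inv(W)@np.r_[P,1]; p=np.array([c[0],-c[1]])/-c[2]; p=p*(1+m['k1']*(p@p))
    return np.array([m['fx']*p[0]+m['cx'],m['fy']*p[1]+m['cy']])
def save(im,n): cv2.imwrite('pics/'+n,im[:,:,::-1])
def down(yaw): # tool x at yaw, z down
    c,s=np.cos(yaw),np.sin(yaw); return quat(np.array([[c,s,0],[s,-c,0],[0,0,-1]]))
E
python3 - <<'E'
from h import *
H=dict(tray_hinge=20,tray_knob=75,tray_corner=33,guard_edge=35,disc_center=33,vee_home=33,block_top=30,pen=0,tube=0,nut=0,tin=0,wrench=0,coupon=0)
print(sense()['clock'],tips_ahead)
for c in ('top','side'):
    im=get_image(c); save(im,c+'1.png'); mw=cam(c); print(c,mw[1][:3,3].round())
    for k,z in H.items():
        for r in spot_point(k,c)[:2]:
            print(k,round(r['score'],2),np.round(r['uv']),onz(r['uv'],mw,z).round(1))
print(sense()['clock'])
E
```

```text
0.0 8.0
top [ 308.  -30. 1336.]
tray_hinge 0.57 [273. 213.] [548.8 -16.3  20. ]
tray_knob 0.84 [176. 222.] [516.4 225.6  75. ]
tray_corner 0.67 [257. 216.] [538.   25.2  33. ]
tray_corner 0.51 [119. 278.] [378.3 373.8  33. ]
guard_edge 0.97 [234. 216.] [538.6  84.1  35. ]
guard_edge 0.59 [392. 248.] [ 451.3 -326.5   35. ]
disc_center 0.57 [214. 238.] [480.7 136.1  33. ]
disc_center 0.47 [351. 164.] [ 679.7 -225.    33. ]
vee_home 0.65 [393. 248.] [ 452.6 -330.9   33. ]
block_top 0.55 [394. 248.] [ 451.9 -332.3   30. ]
pen 0.73 [328. 290.] [ 344.8 -161.7    0. ]
pen 0.39 [380. 150.] [ 729.3 -313.9    0. ]
tube 0.61 [307. 156.] [ 712.6 -110.8    0. ]
nut 0.4 [348. 166.] [ 682.2 -223.5    0. ]
tin 0.71 [381. 151.] [ 725. -314.    0.]
wrench 0.4 [392. 246.] [ 462.7 -333.7    0. ]
coupon 0.82 [120. 278.] [380.3 380.7   0. ]
coupon 0.17 [172. 225.] [519.9 251.7   0. ]
side [ 261. -940.  797.]
tray_hinge 0.85 [280. 205.] [540.  -13.6  20. ]
tray_knob 0.65 [256. 153.] [526.  241.5  75. ]
tray_corner 0.77 [277. 192.] [546.7  40.6  33. ]
tray_corner 0.58 [285. 278.] [ 458.5 -319.9   33. ]
guard_edge 0.6 [271. 185.] [538.6  82.6  35. ]
guard_edge 0.54 [284. 277.] [ 454.9 -319.2   35. ]
disc_center 0.66 [254. 181.] [490.5 128.4  33. ]
vee_home 0.77 [285. 278.] [ 457.9 -321.8   33. ]
block_top 0.83 [283. 280.] [ 451.8 -324.6   30. ]
block_top 0.56 [284. 282.] [ 451.1 -331.2   30. ]
pen 0.55 [231. 259.] [ 340.  -180.6    0. ]
pen 0.23 [373. 257.] [ 729.2 -297.2   -0. ]
tube 0.79 [344. 219.] [ 721.  -118.1    0. ]
nut 0.52 [342. 218.] [ 716.9 -116.3    0. ]
nut 0.42 [346. 241.] [ 682.7 -214.1    0. ]
tin 0.72 [212. 157.] [376.8 387.2   0. ]
tin 0.62 [373. 261.] [ 723.5 -309.1    0. ]
wrench 0.5 [209. 156.] [369.5 396.9   0. ]
coupon 0.53 [214. 156.] [386.3 397.8   0. ]
1.4
```

View pics/top1.png

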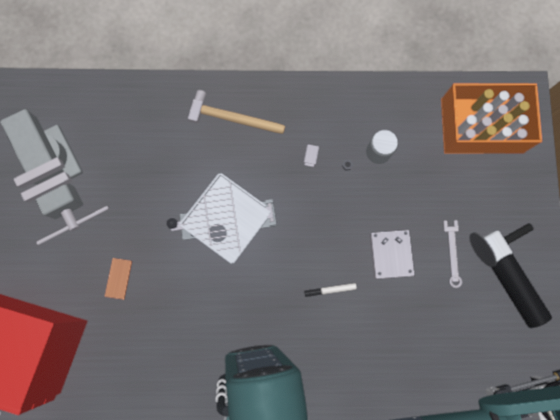

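View pics/side1.png

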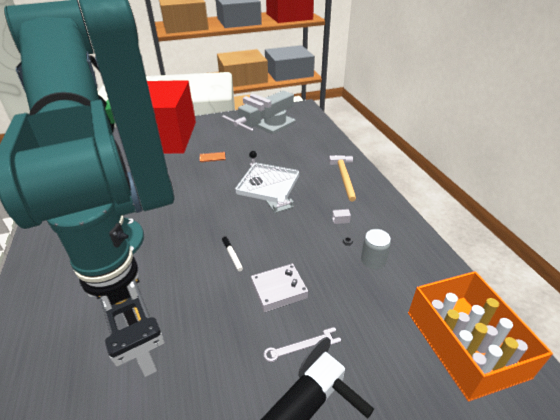

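The top view shows the tray with its open corner at (272,213), the knob at (172,223) and the disc at (218,233). The block is at (393,254) with its V cheeks at the top, so it opens toward the robot. The side view agrees with this. Next I look from near with the wrist camera.

Run:
```python
from h import *
print(np.round(camera_model('wrist')['mount'],2).tolist(), camera_model('wrist')['fx'])
mo=np.array(camera_model('wrist')['mount'])
def look(target,yaw,h,n,H):
    q=down(yaw); m=rot(q)@mo[:3,:]; 
    # put the optical axis through target
    o=m[:,3]; d=-m[:,2]; L=(target[2]-(h+o[2]))/d[2]
    p=[target[0]-o[0]-L*d[0],target[1]-o[1]-L*d[1],h]
    print(p); movep(p,q); sleep(.3); s=sense(); im=get_image('wrist'); save(im,n); mw=cam('wrist',s)
    print(mw[1][:3,3].round())
    for k,z in H.items():
        for r in spot_point(k,'wrist')[:2]: print(k,round(r['score'],2),np.round(r['uv']),onz(r['uv'],mw,z).round(1))
look([455,-328,30],np.pi/2,260,'w_vee.png',dict(vee_home=33,block_top=30))
th=np.arctan2(247,-28)
look([532,110,40],th-np.pi/2,330,'w_tray.png',dict(tray_hinge=20,tray_knob=75,tray_corner=33,guard_edge=30,disc_center=33))
s=sense();print(s['clock'],s['joints'])
a=cv2.imread('pics/w_vee.png');b=cv2.imread('pics/w_tray.png')
cv2.imwrite('pics/c1.png',cv2.resize(np.hstack([a,b]),(800,300),interpolation=cv2.INTER_AREA))
```

```text
[[1.0, -0.0, 0.0, -0.64], [-0.0, -0.96, -0.27, -76.37], [0.0, 0.27, -0.96, -171.61], [0.0, 0.0, 0.0, 1.0]] 366.0058474685497
[np.float64(420.2610101941095), np.float64(-327.17590198532025), 260]
[ 341. -327.  432.]
vee_home 0.94 [276. 216.] [ 453.1 -327.2   33. ]
block_top 0.86 [273. 214.] [ 452.  -331.1   30. ]
[np.float64(527.0632609528544), np.float64(161.10777331796396), 330]
[517. 238. 502.]
tray_hinge 0.65 [281. 292.] [552.3 -10.8  20. ]
tray_knob 0.67 [271. 115.] [511.4 236.   75. ]
tray_corner 0.87 [281. 274.] [547.4  23.8  33. ]
guard_edge 0.61 [279. 236.] [538.4  78.1  30. ]
disc_center 0.88 [247. 198.] [490.4 127.2  33. ]
6.45 [ 1.93716649e-01  9.74147429e-02  1.13055389e+00 -2.10867727e-05
  1.91361389e+00  8.08610294e-02]
```

View pics/c1.png

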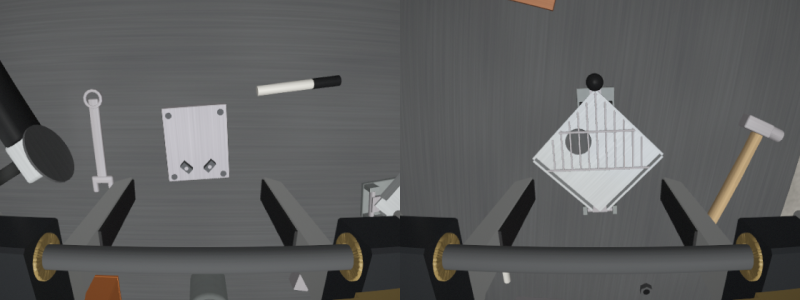

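The left wrist view shows the block at (162–229, 105–180), with the cheeks on its far (+x) side. The right view shows the tray with the knob at (594,82), the open corner at (600,212) and the disc at (578,142). I now fit outlines to get exact poses.

```bash
python3 - <<'E'
from h import *
mo=np.array(camera_model('wrist')['mount'])
m=camera_model('wrist')
def mwat(p,q):
    T=np.eye(4);T[:3,:3]=rot(q);T[:3,3]=p; return m,T@mo
A=mwat([420.26,-327.18,260],down(np.pi/2))
th=np.arctan2(247,-28); B=mwat([527.06,161.11,330],down(th-np.pi/2))
s=sense(); print(s['position'],np.round(s['ee_rot'],4),np.round(down(th-np.pi/2),4))
def quad(img,seed,lo,mw,z,hi=256):
    g=cv2.cvtColor(cv2.imread(img),cv2.COLOR_BGR2GRAY); b=((g>=lo)&(g<hi)).astype(np.uint8)
    b=cv2.morphologyEx(b,cv2.MORPH_CLOSE,np.ones((9,9))) if hi==256 else b
    n,l,st,c=cv2.connectedComponentsWithStats(b); k=l[seed[1],seed[0]]
    cs=max(cv2.findContours((l==k).astype(np.uint8),cv2.RETR_EXTERNAL,cv2.CHAIN_APPROX_NONE)[0],key=cv2.contourArea)
    print(img,k,st[k]); return cs, np.array([onz(p,mw,z)[:2] for p in cs[:,0].astype(float)],np.float32)
_,P=quad('pics/w_vee.png',(270,190),115,A,30); r=cv2.minAreaRect(P); print('block',r)
_,P=quad('pics/w_tray.png',(281,250),115,B,46); r=cv2.minAreaRect(P); print('tray',r, cv2.boxPoints(r).round(1).tolist())
cs,P=quad('pics/w_tray.png',(271,115),0,B,75,45); (u,v),rr=cv2.minEnclosingCircle(cs); print('knob',u,v,rr,onz((u,v),B,75))
cs,P=quad('pics/w_tray.png',(247,198),0,B,33,90); print('disc',cv2.minEnclosingCircle(P))
T=camera_model('top'); mt=cam('top')
cs,P=quad('pics/top1.png',(172,223),0,mt,75,45);(u,v),rr=cv2.minEnclosingCircle(cs); print('knob top',u,v,rr,onz((u,v),mt,75))
_,P=quad('pics/top1.png',(393,262),115,mt,30); print('block',cv2.minAreaRect(P))
E
python3 - <<'E'
import cv2,numpy as np
a=cv2.imread('pics/w_vee.png')[130:270,200:340];b=cv2.imread('pics/w_tray.png')[90:310,170:380]
cv2.imwrite('pics/c2.png',np.hstack([cv2.resize(a,(390,390),interpolation=3),cv2.resize(b,(372,390),interpolation=3)]))
E
```

```text
[527.09045888 161.07479991 330.00476416] [0.     0.9984 0.0564 0.    ] [0.     0.9984 0.0564 0.    ]
pics/w_vee.png 3 [ 226  146   95  108 9120]
block ((438.22314453125, -330.64117431640625), (119.94097137451172, 99.76162719726562), 4.098165512084961)
pics/w_tray.png 2 [  185   122   184   179 17642]
tray ((532.037109375, 109.64619445800781), (226.21371459960938, 197.11668395996094), 60.62147903442383) [[390.70001220703125, 59.400001525878906], [562.4000244140625, -37.29999923706055], [673.4000244140625, 159.89999389648438], [501.6000061035156, 256.6000061035156]]
pics/w_tray.png 0 [     0      0    560    420 217167]
knob 279.5 161.7933807373047 322.9510803222656 [526.47890553 184.8623806   75.        ]
pics/w_tray.png 0 [     0      0    560    420 122047]
disc ((543.5018920898438, 97.72887420654297), 354.5760192871094)
pics/top1.png 0 [     0      0    560    420 233347]
knob top 279.5 209.5 349.30010986328125 [547.30812027 -33.97835474  75.        ]
pics/top1.png 9 [ 371  229   44   50 1888]
block ((438.22088623046875, -327.8183288574219), (124.07093811035156, 104.21290588378906), 4.1263108253479)
```

View pics/c2.png

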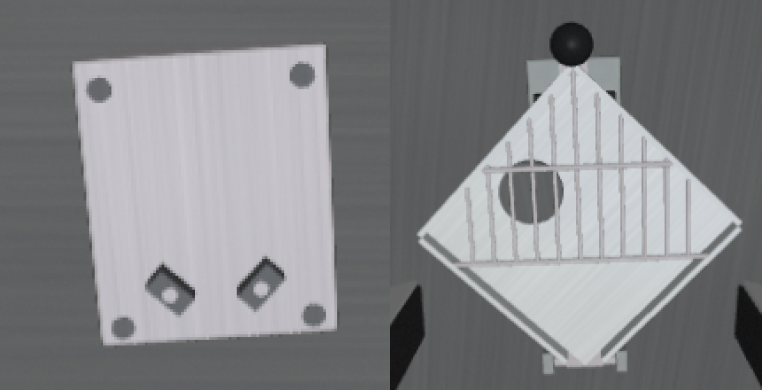

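The block fit is 119.9 × 99.8 mm against the 120 × 100 mm given, so it is good: x axis at +4.1° and vee_home about (450.2, −329.8). In the crop, the ball is at (571,45), the pan's side corners at (418,235) and (741,224), and the gap at (588,360). The knob and tray still need tightening.

Run:
```python
from h import *
B=cam('wrist'); 
g=cv2.cvtColor(cv2.imread('pics/w_tray.png'),cv2.COLOR_BGR2GRAY)
t=cv2.cvtColor(cv2.imread('pics/top1.png'),cv2.COLOR_BGR2GRAY)
print(g[110:120:3,262:284:3]); 
for im,(u,v),mw,w in ((g,(272,115),B,20),(t,(172,223),cam('top'),10)):
    c=im[v-w:v+w+1,u-w:u+w+1]
    for th in (40,50,60):
        n,l,st,ce=cv2.connectedComponentsWithStats((c<th).astype(np.uint8)); k=1+np.argmax(st[1:,4])
        x,y,ww,hh=st[k][:4]; uv=(u-w+x+(ww-1)/2,v-w+y+(hh-1)/2); print(th,st[k],uv,onz(uv,mw,75).round(1))
L=onz((185.8,222.5),B,46);Rr=onz((368.2,216.3),B,46);d=Rr-L;c=(L+Rr)/2
u=np.array([-d[1],d[0],0])/np.hypot(*d[:2]); print(L,Rr,np.hypot(*d[:2]),c,u)
print('gap mid z30',onz((281.8,293),B,30),'post corner z30',onz((272.5,127.5),B,30))
E=onz((170+(458-390)/1.771,90+263/1.773),B,43.5);F=onz((170+(707-390)/1.771,90+255/1.773),B,43.5);print('edge',E,F,(E+F)/2)
for k in (250-114,250-116.7): print('knob pred',c+u*k)
K=np.array([512.5,235.5,75])
# IK feasibility of the arc
x=u; y=np.array([-u[1],u[0],0]); hinge=K-250*x-np.array([0,0,55])
for a in (0,.2,.4,.6):
    p=hinge+x*(250*np.cos(a)-55*np.sin(a))+np.array([0,0,1])*(250*np.sin(a)+55*np.cos(a))
    for f in (0,.5,1):
      Rt=R.from_rotvec(-y*a*f).as_matrix()
      for sg in (1,-1):
        q0=rot(down(np.arctan2(sg*y[1],sg*y[0]))); q=quat(Rt@q0); j=ik(p+rot(q)[:,2]*11,q); print(a,f,sg,None if j is None else np.round(j,2))
```

```text
[[22 26 28 32 33 30 29 43]
 [24 26 29 48 44 34 28 23]
 [23 27 31 49 45 32 27 24]
 [19 25 28 29 32 29 27 33]]
40 [  9   8  24  24 425] (np.float64(272.5), np.float64(114.5)) [512.5 237.3  75. ]
50 [  8   8  25  24 455] (np.float64(272.0), np.float64(114.5)) [511.9 237.2  75. ]
60 [  8   8  25  24 475] (np.float64(272.0), np.float64(114.5)) [511.9 237.2  75. ]Traceback (most recent call last):
  File "<stdin>", line 9, in <module>
    return _wrapfunc(a, 'argmax', axis=axis, out=out, **kwds)
    return bound(*args, **kwds)
ValueError: attempt to get argmax of an empty sequence
```

Run:
```python
from h import *
B=cam('wrist'); 
L=onz((185.8,222.5),B,46);Rr=onz((368.2,216.3),B,46);d=Rr-L;c=(L+Rr)/2
u=np.array([-d[1],d[0],0])/np.hypot(*d[:2]); print(L,Rr,np.hypot(*d[:2]),c,u)
print('gap mid z30',onz((281.8,293),B,30))
E=onz((170+(458-390)/1.771,90+263/1.773),B,43.5);F=onz((170+(707-390)/1.771,90+255/1.773),B,43.5);print('edge',E,F,(E+F)/2)
print('knob pred',c+u*(250-114))
K=np.array([512.2,236.5,75])
x=u; y=np.array([-u[1],u[0],0]); hinge=K-250*x-np.array([0,0,55]);print('hinge',hinge)
for a in (0,.3,.6):
    p=hinge+x*(250*np.cos(a)-55*np.sin(a))+np.array([0,0,1])*(250*np.sin(a)+55*np.cos(a))
    for f in (0,.5,1):
      Rt=R.from_rotvec(-y*a*f).as_matrix()
      for sg in (1,-1):
        q0=rot(down(np.arctan2(sg*y[1],sg*y[0]))); q=quat(Rt@q0); j=ik(p+rot(q)[:,2]*11,q); print(a,f,sg,None if j is None else np.round(j,2))
```

```text
[414.53893908  88.92066914  46.        ] [649.96073224 124.21353949  46.        ] 238.0525307456402 [532.24983566 106.56710432  46.        ] [-0.14825665  0.98894892  0.        ]
gap mid z30 [552.29425094  -5.97269669  30.        ]
edge [445.08957448  69.58080913  43.5       ] [629.5243356  96.9332169  43.5      ] [537.30695504  83.25701302  43.5       ]
knob pred [512.08693148 241.06415743  46.        ]
hinge [549.2641621  -10.73722998  20.        ]
0 0 1 None
0 0 -1 [ 0.33  0.19  1.55 -0.    1.4   0.18]
0 0.5 1 None
0 0.5 -1 [ 0.33  0.19  1.55 -0.    1.4   0.18]
0 1 1 None
0 1 -1 [ 0.33  0.19  1.55 -0.    1.4   0.18]
0.3 0 1 None
0.3 0 -1 [ 0.28  0.13  1.48 -0.    1.53  0.13]
0.3 0.5 1 None
0.3 0.5 -1 [0.19 0.11 1.51 0.15 1.52 0.04]
0.3 1 1 None
0.3 1 -1 [ 0.1   0.11  1.53  0.3   1.52 -0.06]
0.6 0 1 None
0.6 0 -1 [ 0.2   0.09  1.41 -0.    1.65  0.05]
0.6 0.5 1 None
0.6 0.5 -1 [ 0.02  0.08  1.45  0.3   1.66 -0.11]
0.6 1 1 None
0.6 1 -1 [-0.14  0.12  1.49  0.58  1.7  -0.26]
```

```bash
cat >> h.py <<'E'
X=np.array([-.1483,.9889,0]);Y=np.array([-X[1],X[0],0]);Z=np.array([0,0,1.])
K=np.array([512.2,236.5,75]);HG=K-250*X-55*Z
def tp(r,h,a): return HG+X*(r*np.cos(a)-h*np.sin(a))+Z*(r*np.sin(a)+h*np.cos(a))
def kpose(a,back=0):
    m=R.from_rotvec(-Y*a).as_matrix()@rot(down(np.arctan2(-Y[1],-Y[0])))
    return tp(250,55,a)+m[:,2]*(11-back), quat(m)
def lookdisc(a,n):
    for c in ('top','side'):
        im=get_image(c); mw=cam(c); save(im,c+n+'.png')
        print(c,'exp corner',proj(tp(34,13,a),mw).round(1),[(round(r['score'],2),np.round(r['uv'],1)) for r in spot_point('disc_center',c)[:3]])
E
python3 - <<'E'
from h import *
movep(*kpose(0,70)); print(move_straight(*kpose(0),max_speed=100,force_limit=15))
print(sense()['force'],sense()['position'],kpose(0)[0])
clamp(25); s=sense(); print('grip',s['opening'],s['force'].round(1) if hasattr(s['force'],'round') else s['force'])
for a in np.arange(.07,.57,.07):
    move_straight(*kpose(a),max_speed=60); s=sense(); print(round(a,2),np.round(s['force'],1),round(s['opening'],1),s['clock'])
sleep(.5); lookdisc(.56,'2'); print(sense()['clock'])
a=cv2.imread('pics/top2.png')[150:280,130:310];b=cv2.imread('pics/side2.png')[90:220,200:380]
cv2.imwrite('pics/c3.png',cv2.resize(np.hstack([a,b]),(800,289),interpolation=3))
E
```

```text
False
[ 0.15136809 -0.94710509  0.32394175] [512.85050085 236.67910244  64.85952872] [512.2 236.5  64. ]
grip 26.77925113039574 [ 5.1  1.3 -3.1]
0.07 [ 6.4  1.2 -3.6] 26.3 9.65
0.14 [ 6.8  2.3 -3.4] 26.6 10.1
0.21 [ 6.9  1.9 -4.4] 26.5 10.55
0.28 [ 6.6  2.1 -2.6] 26.6 11.0
0.35 [ 6.9  3.6 -3.5] 26.4 11.45
0.42 [ 6.9  2.3 -2.1] 26.6 11.9
0.49 [ 6.9  2.3 -1.7] 26.4 12.35
0.56 [ 6.8  2.6 -1.8] 26.2 12.8
top exp corner [262.2 211.9] [(0.45, array([258.1, 215.5]))]
side exp corner [279.5 193.5] [(0.48, array([277.3, 193.1]))]
13.5
```

View pics/c3.png

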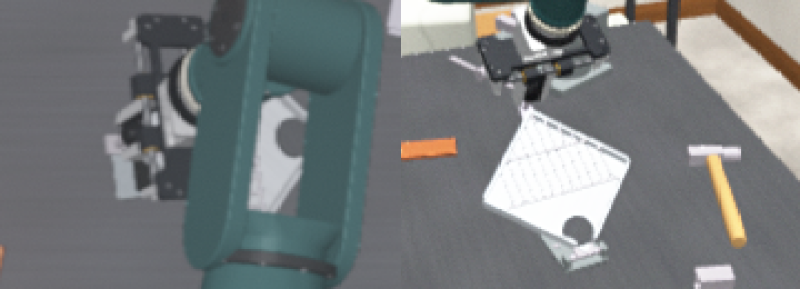

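The side crop shows the disc at (577,231), which is full-image (279.7,194); the expected corner is (279.5,193.5). The top crop gives (261.9,212) against (262.2,211.9). The disc is in the corner, so I lower the tray.

Run:
```python
from h import *
for a in np.arange(.48,-.01,-.08):
    move_straight(*kpose(max(a,0)),max_speed=55); s=sense(); print(round(a,2),np.round(s['force'],1),s['clock'])
p,q=kpose(0)
print(move_straight(p-[0,0,2.5],q,max_speed=20,force_limit=6)); print(np.round(sense()['force'],1))
sleep(.3); ungrasp(); sleep(.2)
move_straight(p+[0,0,80],q,max_speed=150)
# look at the corner from above, jaw axis along X
mo=np.array(camera_model('wrist')['mount'])
C=tp(34,13,0); best=None
for sg in (1,-1):
    q=down(np.arctan2(sg*X[1],sg*X[0])); m=rot(q)@mo[:3]; L=(33-(260+m[2,3]))/-m[2,2]
    p=np.array([C[0]-m[0,3]+L*m[0,2],C[1]-m[1,3]+L*m[1,2],260]); j=ik(p,q); j2=ik([C[0],C[1],39],q); print(sg,p,j,j2)
    if j is not None and j2 is not None and (best is None): best=(p,q,sg)
p,q,sg=best; movep(p,q); sleep(.3); s=sense(); im=get_image('wrist'); save(im,'w_disc.png'); mw=cam('wrist',s)
print('exp',proj(C,mw),C)
for k in ('disc_center','tray_corner'):
    for r in spot_point(k,'wrist')[:2]: print(k,r['score'],r['uv'],onz(r['uv'],mw,33))
for r in trace('disc_center','wrist')[:1]:
    M=r['pixels'].astype(np.uint8); cs=max(cv2.findContours(M,0,1)[0],key=cv2.contourArea)
    P=np.array([onz(c,mw,36)[:2] for c in cs[:,0].astype(float)],np.float32); print('trace',r['score'],cv2.minEnclosingCircle(P),cv2.fitEllipse(P))
print(sense()['clock'],sg)
```

```text
0.48 [ 7.1  2.4 -2.6] 14.0167
0.4 [ 6.7  1.8 -3.5] 14.5333
0.32 [ 7.2  2.1 -3.4] 15.05
0.24 [ 7.1  1.7 -4.1] 15.5667
0.16 [ 7.4  1.1 -3.8] 16.0833
0.08 [ 7.8  1.2 -4. ] 16.6
-0.0 [ 6.5  1.3 -2.8] 17.1167
True
[-0.3  0.2  3.7]
1 [512.50525486  19.42472858 260.        ] [-7.27005133e-02 -2.27313332e-04  1.37017478e+00 -4.44089210e-16
  1.77164519e+00 -1.79235217e+00] [-6.20472066e-02  1.75882144e-01  1.62717274e+00 -4.44089210e-16
  1.33853777e+00 -1.78169887e+00]
-1 [575.96034514  26.37047142 260.        ] [-5.25729068e-02  1.42949896e-01  1.21801466e+00 -4.44089210e-16
  1.78062809e+00  1.36936809e+00] [-6.20472066e-02  1.75882144e-01  1.62717274e+00 -4.44089210e-16
  1.33853777e+00  1.35989379e+00]
exp [274.51613579 214.72213736] [544.2328  22.8976  33.    ]
disc_center 0.78 [273.2, 215.4] [545.24083438  21.54376884  33.        ]
trace 0.61 ((544.1406860351562, 22.831125259399414), 25.081510543823242) ((544.5411987304688, 23.263402938842773), (46.5404052734375, 49.1474723815918), 59.36149597167969)
21.8583 1
```

View pics/w_disc.png

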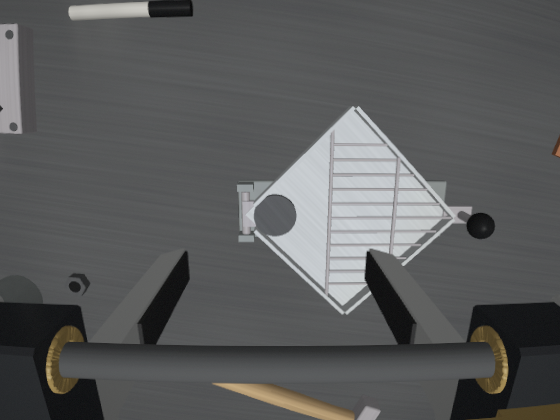

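The disc is in the open corner at (275,214), with centre (544.3, 22.9) as expected, and the tray is level. I now grasp it along the diagonal.

Run:
```python
from h import *
C=tp(34,13,0); q=down(np.arctan2(X[1],X[0]))
def P(off,z): p=C+off*X; p[2]=z; return p
movep(P(-3,90),q); move_straight(P(-3,50),q,max_speed=120)
hit=move_straight(P(-3,38.2),q,max_speed=25,force_limit=6); s=sense(); print(hit,np.round(s['position'],1),np.round(s['force'],1))
z=s['position'][2]+(0.8 if hit else 0)
move_straight(P(-.5,z),q,max_speed=30); print(np.round(sense()['force'],1),np.round(sense()['position'],1))
clamp(20); s=sense(); print('opening',s['opening'],np.round(s['force'],1),np.round(s['position'],2),s['clock'])
if s['opening']>40:
    move_straight(P(-.5,z+25),q,max_speed=40); move_straight(P(-.5,130),q,max_speed=150); sleep(.2)
    s=sense(); print('lifted',s['opening'],np.round(s['force'],1),s['clock'],z)
    save(get_image('wrist'),'w_held.png'); save(get_image('side'),'side_held.png')
    a=cv2.imread('pics/w_held.png');b=cv2.imread('pics/side_held.png')[110:250,190:377]
    cv2.imwrite('pics/c4.png',np.hstack([cv2.resize(a,(400,300)),cv2.resize(b,(400,300),interpolation=3)]))
```

```text
True [544.6  19.9  38.2] [ 0.3 -0.3  3.2]
[ 1.  -4.6  0.7] [544.5  21.5  39. ]
opening 46.942008968375326 [ 0.7 -0.2  0.3] [544.26  22.51  38.98] 24.625
lifted 47.09237633837601 [-0.7  0.4 -0.7] 26.1917 39.026944619816874
```

View pics/c4.png

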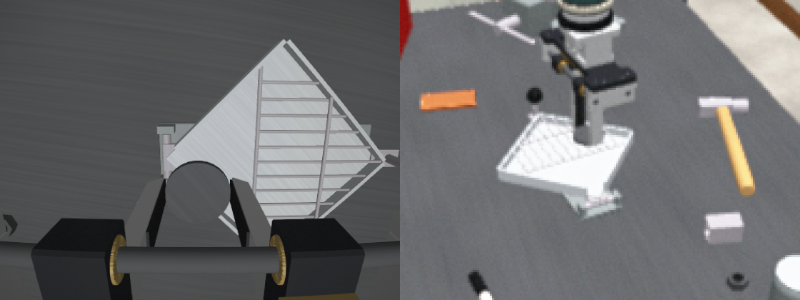

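The left view shows the disc held flat between the pads at (197,190). The right view shows the tray level and the knob back down. Next I place it short of home, release, and push with closed fingers.

```bash
cat >> h.py <<'E'
va=np.radians(4.1); VX=np.array([np.cos(va),np.sin(va),0]); VY=np.array([-VX[1],VX[0],0])
VH=np.array([438.2,-330.6,33])+12*VX; VQ=down(va+np.pi/2)
def V(x,y,z): p=VH+x*VX+y*VY; p[2]=z; return p
E
python3 - <<'E'
from h import *
movep(V(-12,0,110),VQ); move_straight(V(-12,0,50),VQ,max_speed=120)
hit=move_straight(V(-12,0,37.5),VQ,max_speed=20,force_limit=4); s=sense(); print(hit,np.round(s['position'],1),np.round(s['force'],1))
ungrasp(); s=sense(); z=s['position'][2]
move_straight(V(-12,0,90),VQ,max_speed=120); print('clock',sense()['clock'])
movep(V(-58,0,90),VQ); clamp(10); 
z=max(z+.3,39.3)
hit=move_straight(V(-58,0,z),VQ,max_speed=80,force_limit=6); print(hit,sense()['position'])
if not hit:
    hit=move_straight(V(-27,0,z),VQ,max_speed=20,force_limit=9); s=sense()
    print('push',hit,((s['position']-VH)@VX).round(2),((s['position']-VH)@VY).round(2),np.round(s['force'],1),s['clock'])
E
```

```text
True [ 438.1 -330.6   38.3] [-0.6 -0.1  3. ]
clock 30.3583
True [ 391.23301979 -332.72685049   38.2861986 ]
```

The finger overshot by 1 mm and touched the block top lightly. I raise it slightly and push.

Run:
```python
from h import *
move_straight(V(-58,0,39.8),VQ,max_speed=15); print(sense()['position'][2])
hit=move_straight(V(-26,0,39.8),VQ,max_speed=20,force_limit=9); s=sense()
print('push',hit,((s['position']-VH)@VX).round(2),((s['position']-VH)@VY).round(2),s['position'][2],np.round(s['force'],1),s['clock'])
sleep(.2); move_straight(V(-50,0,39.8),VQ,max_speed=40); move_straight(V(-50,0,110),VQ,max_speed=150)
mo=np.array(camera_model('wrist')['mount']); m=rot(VQ)@mo[:3]; L=(33-(200+m[2,3]))/-m[2,2]
p=np.array([VH[0]-m[0,3]+L*m[0,2],VH[1]-m[1,3]+L*m[1,2],200]); movep(p,VQ); sleep(.3)
s=sense(); im=get_image('wrist'); save(im,'w_home.png'); mw=cam('wrist',s); print('exp',proj(VH+[0,0,3],mw))
for k in ('disc_center','vee_home'):
    for r in spot_point(k,'wrist')[:1]: print(k,r['score'],r['uv'],[((onz(r['uv'],mw,33)-VH)@a).round(1) for a in (VX,VY)])
for r in trace('disc_center','wrist')[:1]:
    cs=max(cv2.findContours(r['pixels'].astype(np.uint8),0,1)[0],key=cv2.contourArea)
    P=np.array([onz(c,mw,36) for c in cs[:,0].astype(float)])-VH; print(cv2.minEnclosingCircle(np.c_[P@VX,P@VY].astype(np.float32)))
print(sense()['clock']); u,v=proj(VH,mw).astype(int)
cv2.imwrite('pics/c5.png',cv2.resize(im[max(v-90,0):v+90,u-120:u+120,::-1],(800,600),interpolation=3))
```

```text
39.36183532673845
push True -33.15 1.1 38.76489190593139 [-0.   0.1  0.5] 34.3083
exp [275.5565015  216.82156595]
disc_center 0.78 [273.5, 215.6] [np.float64(-0.4), np.float64(-2.0)]
((-1.3861688375473022, 1.1545861959457397), 24.647602081298828)
36.6583
```

View pics/c5.png

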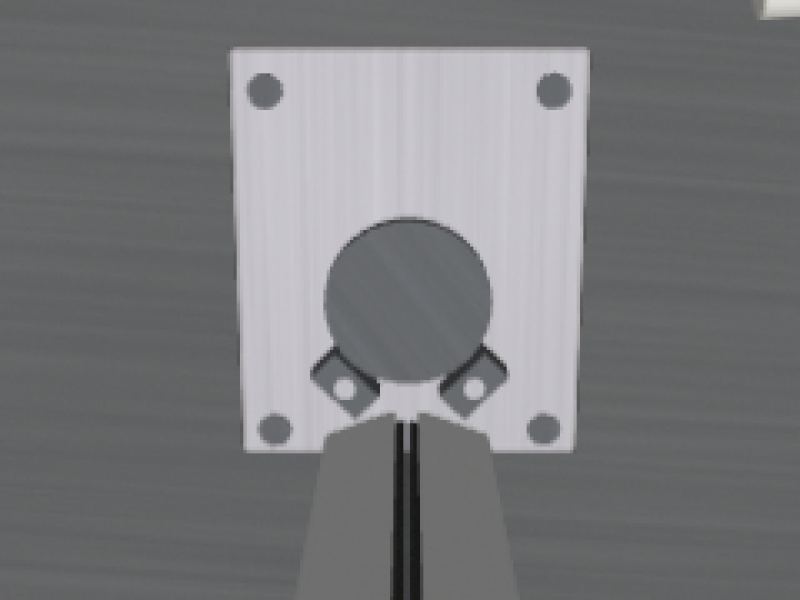

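The disc looks seated between both cheeks at about (408,300). But the push stopped at −33.2 mm where about −32 was expected, and with a low residual force, so I push a second time to confirm.

Run:
```python
from h import *
movep(V(-50,0,100),VQ); move_straight(V(-50,0,55),VQ,max_speed=100); move_straight(V(-50,0,40.6),VQ,max_speed=25); sleep(.2)
s=sense(); print(s['position'][2],np.round(s['force'],1))
for lim in (6,12):
    hit=move_straight(V(-24,0,40.6),VQ,max_speed=10,force_limit=lim); s=sense()
    print('push',hit,((s['position']-VH)@VX).round(2),((s['position']-VH)@VY).round(2),s['position'][2],np.round(s['force'],1),s['clock'])
sleep(.2); print(np.round(sense()['force'],1))
move_straight(V(-50,0,40.6),VQ,max_speed=30); move_straight(V(-50,0,110),VQ,max_speed=150)
mo=np.array(camera_model('wrist')['mount']); m=rot(VQ)@mo[:3]; L=(33-(200+m[2,3]))/-m[2,2]
p=np.array([VH[0]-m[0,3]+L*m[0,2],VH[1]-m[1,3]+L*m[1,2],200]); movep(p,VQ); sleep(.3)
s=sense(); im=get_image('wrist'); save(im,'w_home2.png'); mw=cam('wrist',s)
for r in trace('disc_center','wrist')[:1]:
    cs=max(cv2.findContours(r['pixels'].astype(np.uint8),0,1)[0],key=cv2.contourArea)
    P=np.array([onz(c,mw,36) for c in cs[:,0].astype(float)])-VH; print(cv2.minEnclosingCircle(np.c_[P@VX,P@VY].astype(np.float32)))
print(sense()['clock']); u,v=proj(VH,mw).astype(int)
a=im[v-50:v+50,u-60:u+60,::-1]; b=cv2.imread('pics/w_home.png')[v-50:v+50,u-60:u+60]
print(np.abs(a.astype(int)-b).mean())
get_image('side'); 
cv2.imwrite('pics/c6.png',cv2.resize(np.hstack([a,get_image('side')[235:325,240:348,::-1].repeat(1,0) if 0 else cv2.resize(get_image('side')[240:320,235:331,::-1],(120,100),interpolation=3)]),(800,333),interpolation=3))
```

```text
40.8399385209524 [-0.3 -0.1  0.4]
push True -32.88 0.81 39.715222305957326 [-0.1  0.3 -1.1] 40.425
push True -32.6 1.54 38.50281776806372 [-0.3 -0.   0.7] 41.05
[-0.2 -0.5  1.3]
((-0.8934610486030579, 1.960761308670044), 24.409177780151367)
43.4667
0.9169722222222222
```

View pics/c6.png

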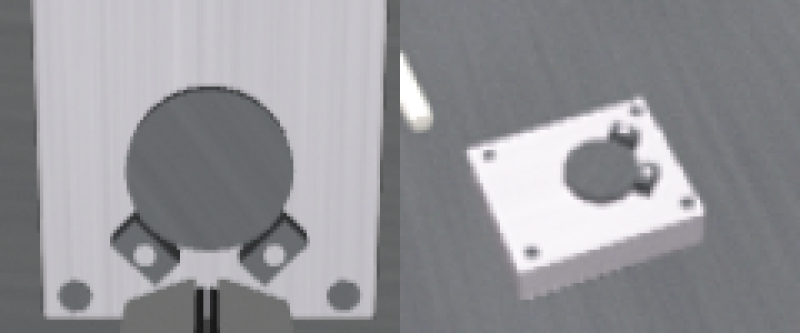

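The wrist view shows the disc centred at column 210, and the midpoint of the two cheeks is also 210, so it is seated symmetrically. The second push only moved the contact by about 0.3 to 0.6 mm before meeting firm resistance. The side view shows it lying flat against both cheeks. I hand it in.

```bash
python3 -c "
from h import *
print(sense()['clock'],np.round(sense()['force'],1)); finish_job()"
```

```text
43.5667 [-0.1 -0.7 -0.7]
the job is handed in; nothing more can be done
```

The job is handed in at 43.6 s of the 67 s allowed. The disc is on the fixture block, and my last checks show it home against both cheeks. The interface gives no verdict.

**What I did:**
- I lifted the tray by its knob to 0.56 rad. The disc slid into the open corner, and both fixed cameras showed it within about 1 px of the expected spot.
- I lowered the tray slowly and gripped the disc along the tray's diagonal. I laid it on the block 12 mm short of home, let go, and pushed it in with closed fingers, twice.

**Last checks:**
- **Seating:** the wrist view shows the disc centred between the two cheeks to within a pixel. The two pushes met firm resistance within 0.6 mm of each other.
- **Flatness and tray:** the disc looks flat in the side view. The tray was level when I last saw it, right after picking up the disc.
- **Bystanders:** none was touched as far as I could tell, but I did not measure them again at the end.

**Checks that disagreed:**
- **Disc position:** the outline fit put the disc's centre about 0.9 mm short of my estimate of home and 2 mm to the side. The camera's stated accuracy is about 2 mm, and the picture shows no sideways offset.
- **Push behaviour:** the force read near zero after each push stopped, and the tool dropped 1 to 2 mm during the second one. I did not find out why.
- **Light contact:** before the first push, the fingertips overshot by 1 mm and touched the block top lightly.

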